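Lap the sole of a handled block on the sprung abrasive plate

ROBOT

A 7-joint arm with a two-finger parallel gripper is mounted at the origin on the work surface. World frame = base frame: x ahead of the robot, y to its left, z up, the work surface at z = 0. Lengths are in m, angles in rad, forces in N, time in s.
With the tool pointing down it reaches from about 0.35 to 0.9 m from the base axis. Payload 19.9 kg.
Tool frame: the origin (TCP) lies between the finger pads; the fingertips stand 19 mm ahead of it and the grasp point (between the pads) is the TCP; z points along the fingers, y is the direction in which the jaws open and shut (so a half turn about z gives the same grasp; the last joint's range is limited). The gripper opens to 94 mm and grips with 3 to 60 N. Pads are 16 mm wide; open, the fingers measure 119 mm over their backs; the gripper's body (75 mm by 177 mm) begins 78 mm behind the grasp point.
Start: joints at [1.167, 0.417, -0.01, 1.614, 0.005, 1.111, -0.053], TCP at [0.221, -0.585, 0.224] pointing down, gripper open.
Joint ranges: [-2.81, 2.81], [-0.39, 2.02], [-1.27, 1.25], [0.06, 2.57], [-1.19, 4.33], [0.19, 2], [-2.82, 2.82]. Speed limits (rad/s): [1.89, 1.89, 2.39, 2.39, 3.01, 3.01, 3.01].

INTERFACE

Orientations are given as a 3x3 rotation matrix whose columns are the frame's x, y, z axes.
In Python, from rig import robot gives the robot as it stands. Calls block until the motion is done:
- robot.move_ptp(position, orientation): joint-space move of the TCP to a pose.
- robot.move_linear(position, velocity=0.15, frame=None, threshold=None): straight line of the TCP; frame=None keeps the orientation; velocity is the mean speed in m/s. With threshold (N) it stops when the force on the tool has changed by that much, and returns True; else False.
- robot.goto_joints(angles): joint-space move.
- robot.gripper_to(opening): finger opening in m; the grip force is fixed at half the most; returns when the fingers have stopped.
- robot.pause(seconds).
- robot.ik(position, orientation): joint angles nearest the present ones, or None.
- robot.get_state(): the state.
- robot.grab_frame(name): name is "scene" or "top"; returns the picture (480x640x3 uint8, red, green, blue); there is no depth.
- robot.camera_info(name): a dict with "fx", "fy", "cx", "cy" (pixels), "dist" ([k1, k2, p1, p2, k3] as OpenCV has them; the pictures are not rectified), "rvec" (rotation vector, rad) and "tvec" (3), from world to camera coordinates, as OpenCV has them. Camera axes: x right, y down, z forward; pixel columns grow to the right and rows downward; lengths in m; the calibration is good to about 2 mm. A picture is of the moment at which its call begins. camera_info takes no time and is no camera call.
A pose or a line that the arm cannot do raises robot.PlanningError and nothing moves.
- robot.sign_off(): hands the job in, once; it reports no verdict.
The state is a dict: "time": time; "qpos": joint angles; "joint_vel": joint speeds; "effort": joint torques, N m; "ee_pos": TCP position; "tool_rot": TCP orientation; "force": force on the tool from outside, world axes, zero at the start; "moment": the same for the moment, N m; "opening": finger opening in m.
Only numpy, scipy, OpenCV 4.12 (cv2) and the standard library are available. Lean on these libraries where they do the work, as an engineer would, in place of code of your own. Each camera call takes 0.05 s, during which the arm holds its last target. There are 200 camera calls.

TASK

Lift the wood-handled steel block out of its foam tray and lap its sole on the abrasive plate: set it down flat and in line with the plate close to the raised stop, press so that the sprung plate sinks about half its 16 mm travel, and draw it slowly along the middle of the plate to the open end in one pass without lifting it on the way, keeping the plate sunk about that much all the way and never bottoming it out. Then put the block gently back in the tray's pocket, flat on its sole, and leave the other things where they are.

Things in the scene. Friction and masses are not known exactly. Their poses are not given: they have to be found in the camera images.
- block: Lapping block, loose, 0.28 to 0.42 kg: steel sole 90 x 56 x 16 mm (x, y, z) with an upright wooden rib handle on top, 80 mm long (x), 26 mm wide (y), from 16 to 60 mm above the sole's underside. Origin: centre of the sole's underside; x along its length, z up. Symmetric end for end. Starts in the tray's pocket.
- tray: Fixed dark foam tray 170 x 130 mm, 30 mm high, with one rectangular pocket 130 x 90 mm (x, y) whose floor is 12 mm above the desk. Origin: centre of its underside, x along its length.
- bench: Fixed lapping bench: shallow aluminium frame 310 x 150 mm, rim 24 mm high, holding the sprung abrasive plate. Origin: centre of its underside; x along its length, towards the end with the stop. It may stand left or right of the tray.
- sheet (a point): Centre of the plate's working surface (moves down with it), 45 mm above the desk at rest; axes as the bench. The plate is 292 x 130 mm; the reddish-brown abrasive sheet spans x -141 to +129 mm, y -60 to +60 mm. A steel stop bar 14 mm thick and 15 mm high crosses the plate at x = +132 to +146 mm, the end away from the robot; the other end is open.
- plate (a joint): How far the plate has sunk on its springs: 0 at rest, 0.016 m bottomed out. It begins to sink at about 1 N of downward load (the block's own weight included) and sinks 1 mm more per newton: half travel, 8 mm, takes about 9 N. It stays level.
- tumbler: Loose steel travel tumbler with a black lid, 76 mm across, 148 mm high, standing at the left; origin under its centre. Leave alone.
- can: Loose aluminium can, 66 mm across, 120 mm high, standing at the right; origin under its centre. Leave alone.
- bar: Loose plain steel bar, 140 x 30 x 12 mm, no handle, lying beyond the work, away from the robot; origin under its centre. Leave alone.
Things that resemble listed ones, but are neither listed nor needed, are in the scene too. What is shaped like the block but red or yellow is not meant. What is shaped like the tray but orange is not meant.

How it is judged:
On the way, in this order (a step that is already met when the one before it is completed fails the run):
1. the block presses the plate at the stop end (block centre at sheet x above 60 mm, within 30 mm of the centre line, long side within 0.3 rad of the plate's), plate sunk 4.5 to 12.5 mm (value of joint plate between 0.0045 and 0.0125 m and contact force between block and bench above 2 N and y of block in the frame of sheet between -0.03 and 0.03 m and angle between the x axis of block and the x axis of sheet, either way round below 0.3 rad and x of block in the frame of sheet above 0.06 m), for 0.1 s.
2. the block presses the plate past the first quarter (block centre at sheet x 25 to 60 mm, within 30 mm of the centre line, long side within 0.3 rad of the plate's), plate sunk 4.5 to 12.5 mm (value of joint plate between 0.0045 and 0.0125 m and contact force between block and bench above 2 N and y of block in the frame of sheet between -0.03 and 0.03 m and angle between the x axis of block and the x axis of sheet, either way round below 0.3 rad and x of block in the frame of sheet between 0.025 and 0.06 m), for 0.1 s.
3. the block presses the plate at the middle (block centre at sheet x -20 to 20 mm, within 30 mm of the centre line, long side within 0.3 rad of the plate's), plate sunk 4.5 to 12.5 mm (value of joint plate between 0.0045 and 0.0125 m and contact force between block and bench above 2 N and y of block in the frame of sheet between -0.03 and 0.03 m and angle between the x axis of block and the x axis of sheet, either way round below 0.3 rad and x of block in the frame of sheet between -0.02 and 0.02 m), for 0.1 s.
4. the block presses the plate in the last quarter (block centre at sheet x -60 to -25 mm, within 30 mm of the centre line, long side within 0.3 rad of the plate's), plate sunk 4.5 to 12.5 mm (value of joint plate between 0.0045 and 0.0125 m and contact force between block and bench above 2 N and y of block in the frame of sheet between -0.03 and 0.03 m and angle between the x axis of block and the x axis of sheet, either way round below 0.3 rad and x of block in the frame of sheet between -0.06 and -0.025 m), for 0.1 s.
5. the block presses the plate at the open end (block centre at sheet x below -60 mm, within 30 mm of the centre line, long side within 0.3 rad of the plate's), plate sunk 4.5 to 12.5 mm (value of joint plate between 0.0045 and 0.0125 m and contact force between block and bench above 2 N and y of block in the frame of sheet between -0.03 and 0.03 m and angle between the x axis of block and the x axis of sheet, either way round below 0.3 rad and x of block in the frame of sheet below -0.06 m), for 0.1 s.
At the end, for the whole second after the job is handed in: The block rests flat (within 0.1 rad, sole on the pocket floor within about 5 mm) in the tray's pocket, its centre within 30 mm of the tray's in x and y, at rest and released; the plate has sprung back up (sunk less than 1.5 mm) (x of block in the frame of tray between -0.03 and 0.03 m and y of block in the frame of tray between -0.03 and 0.03 m and z of block in the frame of tray between 0.008 and 0.017 m and angle between block's own z axis and vertical below 0.1 rad and linear speed of block below 0.02 m/s and value of joint plate below 0.0015 m); the robot touches nothing.
It fails at once if the block is lifted on the way (its centre within 40 mm of the plate's centre along and across, and its sole 2 to 12 mm clear of the sheet) (x of block in the frame of sheet between -0.04 and 0.04 m and y of block in the frame of sheet between -0.04 and 0.04 m and z of block in the frame of sheet between 0.002 and 0.012 m).
It fails at once if the plate is bottomed out (sunk more than 15.5 mm) (value of joint plate above 0.0155 m).
It fails at once if the block is dropped or slammed into the tray (more than 60 N) (contact force between block and tray above 60 N).
It fails at once if the tumbler, can or bar is moved more than 30 mm (distance of any of tumbler, can, bar from where it was at the start of the episode above 0.03 m).
It fails at once if the tumbler or can is tipped (angle between any of tumbler, can's own z axis and vertical above 0.5 rad).
It also fails if it takes over 59 s, if anything falls off the work surface, if the arm or the gripper's body presses on something with over 40 N, if the wrist force passes 120 N, or if a joint passes its speed limit or range.

## Working session

There is one attempt and no reset: what is moved stays moved. The work goes in short steps, each a Python script; the robot and the scene stay as the last script left them, time stands still between calls to the robot, and variables do not carry over. Pictures are saved under pics/ and viewed, about 8 in all and at most 12, crops included, and the job is handed in when it is done.

```bash
mkdir -p pics; ls
python3 - <<'E'
from rig import robot
import cv2,numpy as np
for n in("top","scene"):
    f=robot.grab_frame(n);cv2.imwrite(f"pics/{n}0.png",f[:,:,::-1]);c=robot.camera_info(n)
    R=cv2.Rodrigues(np.array(c["rvec"],float))[0];print(n,c,-R.T@np.array(c["tvec"]))
print(robot.get_state())
E
```

```text
pics
top {'fx': 529.6029227250002, 'fy': 529.6029227250002, 'cx': 325.013002428884, 'cy': 234.89282050719524, 'dist': array([-0.10817944,  0.        ,  0.        ,  0.        ,  0.        ]), 'rvec': array([ 2.15952724, -2.14245978,  0.19093845]), 'tvec': array([-0.020242  ,  0.56167028,  1.22999508])} [0.3652912  0.01178164 1.30199641]
scene {'fx': 523.1642471789817, 'fy': 523.1642471789817, 'cx': 315.19750212488844, 'cy': 236.1719142265251, 'dist': array([-0.13900257,  0.        ,  0.        ,  0.        ,  0.        ]), 'rvec': array([ 2.33698047,  0.85069401, -0.31485465]), 'tvec': array([-0.44544653, -0.23299316,  1.46113958])} [ 1.05872183 -0.5468941   0.98369316]
{'time': 0.1, 'qpos': array([ 1.16752335,  0.41789668, -0.01029671,  1.61408316,  0.00469707,
        1.11068046, -0.05298865]), 'joint_vel': array([ 0.00109823,  0.00073412,  0.00172204, -0.00143864, -0.00130217,
       -0.00137699,  0.00120573]), 'effort': array([ 7.70558072e-04, -8.52585053e+01,  6.40354492e-01, -4.26700294e+01,
       -4.88717412e-02,  1.64997642e-02,  4.23742279e-05]), 'ee_pos': array([ 0.2210918 , -0.58426936,  0.2239118 ]), 'tool_rot': array([[ 9.35266457e-01,  3.53944141e-01, -4.45881439e-04],
       [ 3.53944412e-01, -9.35265985e-01,  9.44006404e-04],
       [-8.28922077e-05, -1.04071477e-03, -9.99999455e-01]]), 'force': array([-0.21883744,  0.76974341,  0.81039988]), 'moment': array([ 0.00059139, -0.01812695, -0.01549761]), 'opening': 0.09379940589983968}
```

View pics/top0.png

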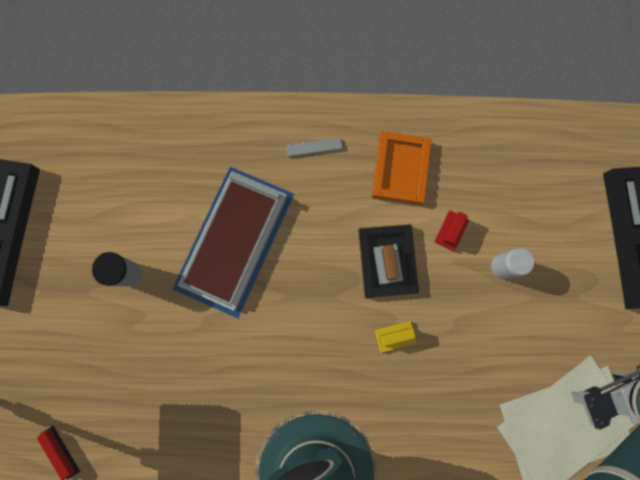

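View pics/scene0.png

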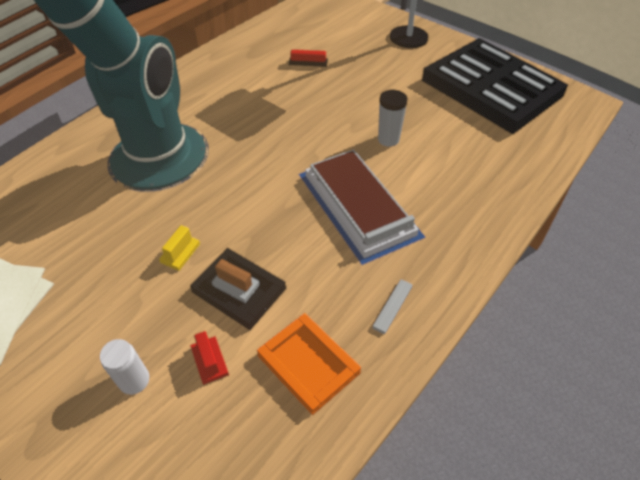

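Candidates for the block are the wood/steel one in the black tray (388,264), the red one (452,230) and the yellow one (395,337). I choose (388,264). For the tray, I take the black one (388,261), not the orange (403,168). The bench is at (235,240), tumbler at (110,269), can at (513,264) and bar at (315,148).

```bash
cat > h.py <<'E'
from rig import robot
import cv2,numpy as np
def rays(n,px,z):
    c=robot.camera_info(n);K=np.array([[c["fx"],0,c["cx"]],[0,c["fy"],c["cy"]],[0,0,1.]])
    R=cv2.Rodrigues(np.array(c["rvec"],float))[0];o=-R.T@np.array(c["tvec"],float)
    u=cv2.undistortPoints(np.array(px,float).reshape(-1,1,2),K,np.array(c["dist"]))[:,0]
    d=np.c_[u,np.ones(len(u))]@R
    return (o+d*((z-o[2])/d[:,2])[:,None])[:,:2]
def rect(n,mask,z,name=""):
    cs,_=cv2.findContours(mask.astype(np.uint8),cv2.RETR_EXTERNAL,cv2.CHAIN_APPROX_NONE)
    c=max(cs,key=cv2.contourArea);p=rays(n,c[:,0]+0.0,z)
    (cx,cy),(w,h),a=cv2.minAreaRect((p*1000).astype(np.float32))
    if w<h:w,h,a=h,w,a+90
    a=(a+90)%180-90
    print(n,name,"px",c[:,0].mean(0).round(),"c",round(cx,1),round(cy,1),"size",round(w,1),round(h,1),"ang",round(a,1))
    return np.array([cx,cy])/1000,np.radians(a)
def box(m,x0,x1,y0,y1):
    k=np.zeros_like(m);k[y0:y1,x0:x1]=m[y0:y1,x0:x1];return k
def masks(f):
    v=cv2.cvtColor(f,cv2.COLOR_RGB2HSV).astype(int);return v[...,0],v[...,1],v[...,2]
E
python3 - <<'E'
from h import *
f=cv2.cvtColor(cv2.imread("pics/top0.png"),cv2.COLOR_BGR2RGB);h,s,v=masks(f)
for p in((388,264),(380,264),(240,230),(365,240),(260,270),(370,265)):print(p,h[p[1],p[0]],s[p[1],p[0]],v[p[1],p[0]])
wood=box((s>90)&(v>85),372,404,240,287)
rect("top",wood,.072,"handle")
steel=box((v>95),368,408,235,290);rect("top",steel,.028,"sole+handle")
tray=box((v<65),340,435,215,310);rect("top",tray,.03,"tray")
sheet=box((s>110)&(v<120)&((h<12)|(h>170)),170,300,160,320);rect("top",sheet,.045,"sheet")
blue=box((h>100)&(h<125)&(s>90),165,300,160,320);rect("top",blue,.0,"blue")
c=f[150:330].copy();c[wood[150:330]>0]=[0,255,0];c[sheet[150:330]>0]=[0,0,255]
m=np.hstack([cv2.resize(f[215:310,340:435],(380,380),interpolation=cv2.INTER_NEAREST),cv2.resize(c[:,165:345],(380,380))])
cv2.imwrite("pics/crop1.png",m[:,:,::-1])
E
```

```text
(388, 264) 14 148 126
(380, 264) 70 11 139
(240, 230) 5 131 76
(365, 240) 105 13 38
(260, 270) 17 60 76
(370, 265) 105 16 32
top handle px [390. 262.] c 495.0 -167.0 size 79.6 28.3 ang 9.3
top sole+handle px [386. 263.] c 495.2 -167.5 size 91.0 55.9 ang 7.7
top tray px [388. 261.] c 502.3 -170.9 size 167.7 130.6 ang 5.2
top sheet px [230. 241.] c 546.7 213.1 size 263.8 113.3 ang -22.8
top blue px [233. 242.] c 552.2 210.4 size 335.6 175.8 ang -23.0
```

View pics/crop1.png

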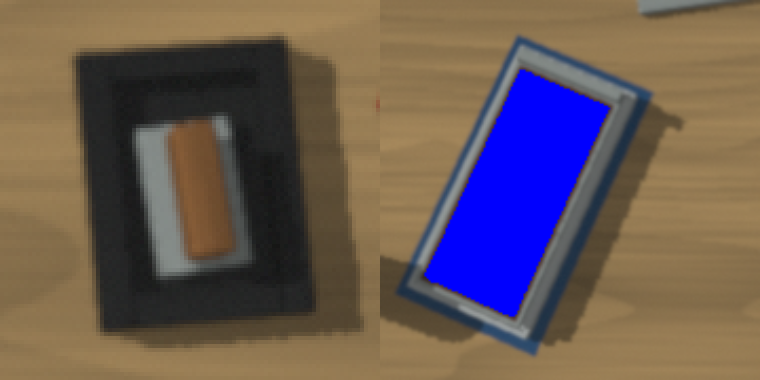

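The close crop confirms the choice: a wood rib on a grey sole in the black tray. The sizes match the given ones, and the sheet and bench centres agree to about 1 mm. Next is the grasp.

```bash
cat >> h.py <<'E'
BL=np.array([.495,-.1672]);BA=np.radians(8.3);TR=np.array([.5023,-.1709]);TA=np.radians(5.2)
SH=np.array([.5522,.2107]);SA=np.radians(-22.9);SX=np.array([np.cos(SA),np.sin(SA)])
def rot(a,flip=0):
    a+=np.pi*flip;c,s=np.cos(a),np.sin(a);return np.array([[c,s,0],[s,-c,0],[0,0,-1.]])
G=.039
def F(n=5):
    r=[]
    for _ in range(n):robot.pause(.04);r.append(robot.get_state()["force"])
    return np.mean(r,0)
E
python3 - <<'E'
from h import *
q=[]
for fl in(0,1):
    for p,a in((BL,BA),(SH+.075*SX,SA),(SH-.075*SX,SA)):
        s=robot.ik([*p,.1],rot(a,fl));print(fl,None if s is None else np.round(s,2))
E
```

```text
0 [ 0.48  0.41 -0.26  1.97  0.15  0.78 -1.29]
0 [-0.01  0.63 -0.45  1.64  0.33  0.95 -2.55]
0 [-0.94  0.47  0.53  1.95 -0.33  0.81 -2.2 ]
1 [ 0.82  0.49 -0.69  1.96  0.41  0.84  1.63]
1 [ 0.2   0.72 -0.78  1.63  0.57  1.03  0.42]
1 [ 0.26  0.65 -1.02  1.91  0.68  0.97  0.09]
```

Run:
```python
from h import *
R=rot(BA,1)
robot.move_ptp([*BL,.2],R)
robot.gripper_to(.07)
print("hit",robot.move_linear([*BL,.012+G+.02],velocity=.12), robot.move_linear([*BL,.012+G],velocity=.05,threshold=8))
print(F(),robot.get_state()["ee_pos"])
robot.gripper_to(.0)
s=robot.get_state();print("open",s["opening"],s["ee_pos"],s["qpos"].round(2))
robot.move_linear([*BL,.17],velocity=.1)
s=robot.get_state();print("open",s["opening"],F(),s["time"],s["ee_pos"])
cv2.imwrite("pics/scene1.png",robot.grab_frame("scene")[:,:,::-1])
```

```text
hit False False
[ 0.06339902  0.07601496 -0.14591094] [ 0.49514043 -0.16724307  0.05119194]
open 0.025825020293397435 [ 0.49501344 -0.16749459  0.05104238] [ 0.75  0.55 -0.6   1.98  0.45  0.74  1.6 ]
open 0.026224661240641794 [-0.17318543 -0.02496161 -3.70762198] 6.5667 [ 0.4947065  -0.16710453  0.16941912]
```

View pics/scene1.png

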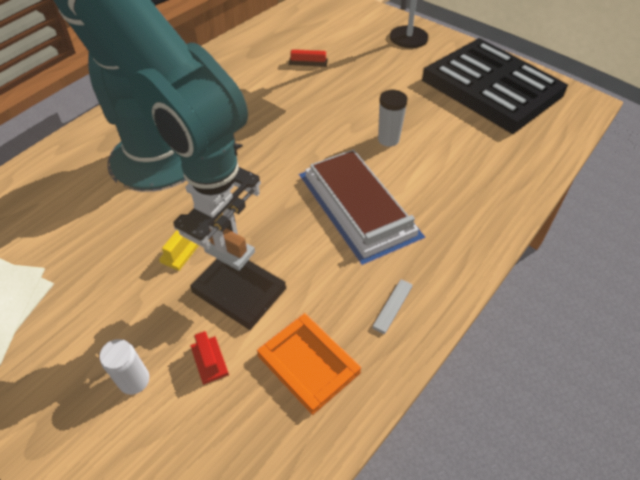

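The block is held by the handle at (232,255), the pocket is empty and the weight reads about 3.7 N. Next: go to the stop end and press.

Run:
```python
from h import *
R=rot(SA,1);p=SH+.074*SX
robot.move_ptp([*p,.17],R)
robot.move_linear([*p,.10],velocity=.08);robot.pause(.3)
t=F(10);print("tare",t,robot.get_state()["ee_pos"])
np.save("tare.npy",t)
print(robot.move_linear([*p,.0775],velocity=.015,threshold=8))
s=robot.get_state();print((F(10)-t).round(2),s["ee_pos"],s["moment"].round(2),s["opening"],s["time"])
cv2.imwrite("pics/scene2.png",cv2.resize(robot.grab_frame("scene")[120:300,230:470,::-1],(720,540)))
```

```text
tare [ 0.27738618 -0.27313804 -3.59636845] [0.62036033 0.18188382 0.10000018]
True
[3.36 2.15 7.73] [0.62033516 0.18187565 0.07754355] [ 0.25 -0.55 -0.01] 0.02591548990592085 11.425
```

View pics/scene2.png

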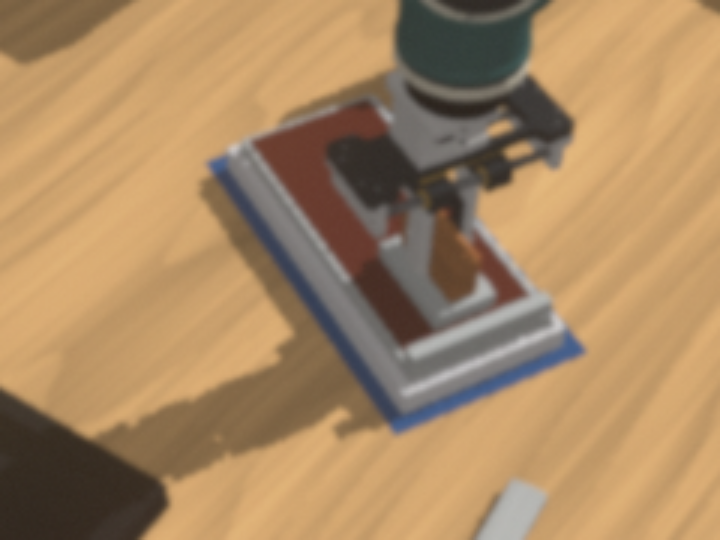

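The block sits flat, in line and mid-plate near the stop. Force and height agree on about 6.6 mm of sinking. I'll go 1.3 mm deeper, then draw it with z trimmed from the force.

Run:
```python
from h import *
t=np.load("tare.npy");z=.0762
p=SH+.074*SX
robot.move_linear([*p,z],velocity=.01);f=F()-t;print(f.round(2))
for x in(.05,.025,0,-.025,-.05,-.077):
    robot.move_linear([*(SH+x*SX),z],velocity=.025)
    f=F(4)-t;e=robot.get_state()["ee_pos"]
    print(x,f.round(2),e.round(4),round(z,4))
    z+=np.clip((f[2]-9)*.0005,-.001,.001)
print(robot.get_state()["time"],robot.get_state()["opening"])
cv2.imwrite("pics/scene3.png",cv2.resize(robot.grab_frame("scene")[120:300,230:470,::-1],(720,540)))
```

```text
[0.52 0.33 8.86]
0.05 [ 3.58 -1.75  9.24] [0.5986 0.1905 0.0762] 0.0762
0.025 [ 3.78 -1.88  8.98] [0.5756 0.2003 0.0764] 0.0763
0 [ 3.75 -1.16  8.91] [0.5526 0.21   0.0763] 0.0763
-0.025 [ 3.91 -2.23  8.38] [0.5295 0.2197 0.0763] 0.0763
-0.05 [ 4.4  -1.78  8.5 ] [0.5065 0.2294 0.076 ] 0.076
-0.077 [ 3.91 -1.62  9.79] [0.4817 0.24   0.0758] 0.0757
20.3 0.025684819376104492
```

View pics/scene3.png

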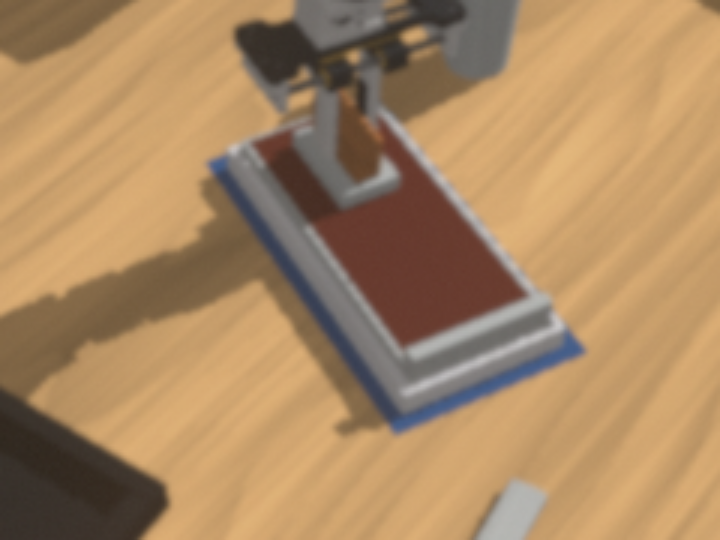

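The pass is complete, with load 8.4–9.8 N throughout (sunk about 7.4–8.8 mm). The block is at the open end, flat and on the middle line. Now I return it to the tray.

Run:
```python
from h import *
p=SH-.077*SX;R=rot(TA,1)
robot.move_linear([*p,.17],velocity=.08)
robot.move_ptp([*TR,.17],R)
robot.move_linear([*TR,.012+G+.012],velocity=.08);robot.pause(.2)
h=robot.move_linear([*TR,.012+G-.003],velocity=.015,threshold=3)
s=robot.get_state();print(h,F(),s["ee_pos"])
robot.gripper_to(.07)
e=robot.get_state()["ee_pos"];print(F(),robot.get_state()["opening"])
robot.move_linear([*e[:2],.2],velocity=.12)
robot.move_ptp([.38,-.42,.26],R)
f=robot.grab_frame("top");print(robot.get_state()["time"],F())
cv2.imwrite("pics/top4.png",f[:,:,::-1])
```

```text
True [-0.35339564  0.13918775  5.82624336] [ 0.50223521 -0.17086838  0.0509546 ]
[-0.39557961  0.22409758 -0.1335846 ] 0.07003735340732604
29.4333 [ 0.213283   -0.00319362  0.11820449]
```

View pics/top4.png

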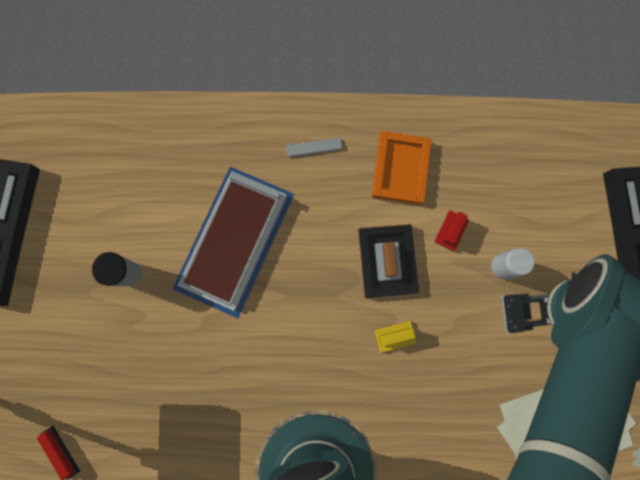

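The block is back in the pocket at (388,260). The can (513,264), tumbler (110,269) and bar (315,148) are unmoved, and the gripper is clear. One last measurement, then I hand in.

Run:
```python
from h import *
f=robot.grab_frame("top");h,s,v=masks(f)
c1,_=rect("top",box((s>90)&(v>85),372,404,235,287),.072,"handle")
c2,_=rect("top",box((v>95),368,408,232,290),.028,"sole")
print("off tray mm",(c1-TR)*1000,(c2-TR)*1000)
rect("top",box((s>110)&(v<120)&((h<12)|(h>170)),170,300,160,320),.045,"sheet")
if max(abs(c1-TR).max(),abs(c2-TR).max())<.015: robot.sign_off();print("signed")
```

```text
top handle px [390. 259.] c 502.0 -167.3 size 79.4 28.1 ang 5.0
top sole px [386. 260.] c 501.9 -168.4 size 90.2 57.4 ang 3.9
off tray mm [-0.32752686  3.58917847] [-0.42683105  2.5348877 ]
top sheet px [229. 242.] c 546.7 213.0 size 263.9 113.2 ang -22.8
the job is handed in; nothing more can be done
signed
```

I lapped the block in one pass and put it back in the tray, then handed the job in at about 30 s of the 59 s allowed. No verdict is reported.

- **Lapping:** I set the block down about 74 mm from the plate's centre at the stop end and pressed to about 9 N. I drew it along the middle line to −77 mm without lifting. At each check along the pass the load read 8.4–9.8 N, which is about 7.4–8.8 mm of plate travel.
- **Placing:** The block went down gently, with about 9 N of contact against the 60 N limit, and I released it.
- **Last checks:** The top camera puts the block about 0.4 mm (x) and 3 mm (y) from the tray's centre. Its outline matches the sole and handle lying flat.
- **Plate and other objects:** The plate looks the same size and place as before, so it has sprung back. By eye in the last picture, the tumbler, can and bar are where they started. The gripper touches nothing.

No check failed or disagreed. The handle and sole measurements of the block's position differ by about 1 mm.

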